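# Dial the code on the parts lock box and slide its bolt open

## Robot

A 6-joint arm with a two-finger parallel gripper is mounted at the origin on a cart in front of the work surface, level with it; the furniture and walls round the work are solid. World frame = base frame: x ahead of the robot, y to its left, z up, the work surface at z = 0. Lengths are in m, angles in rad, forces in N, time in s.
With the tool pointing down it reaches from about 0.25 to 0.85 m from the base axis. Payload 12.5 kg.
Tool frame: the origin (TCP) lies midway between the tips of the shut fingers; the grasp point (between the pads) lies 19 mm behind it; z points along the fingers, y is the direction in which the jaws open and shut (so a half turn about z gives the same grasp; the last joint's range is limited). The gripper opens to 93 mm and grips with 3 to 60 N. Pads are 15 mm wide; open, the fingers measure 128 mm over their backs; the gripper's body (75 mm by 188 mm) begins 65 mm behind the grasp point.
Start: joints at [1.251, 0.351, 1.652, -0, 1.139, -0.085], TCP at [0.128, 0.535, 0.219] pointing down, gripper open.
Joint ranges: [-2.75, 2.75], [-0.79, 2.1], [0.01, 2.65], [-1.57, 4.71], [0.07, 3.14], [-2.87, 2.87]. Speed limits (rad/s): [2.22, 2.22, 2.79, 3.14, 3.14, 3.14].

## Interface

Orientations are given as [roll, pitch, yaw] about the fixed x, y, z axes, in that order (R = Rz(yaw) Ry(pitch) Rx(roll)).
In Python, from plant import ctrl gives the robot as it stands.
- The arm moves only by the tool arm_command, never from a script. Its argument "steps" is a list of rows, each a list of 7 numbers: the shift along the tool's x, y, z in mm, then the turn, a rotation vector about the tool's x, y, z in rad, then the closure, from 0 (fully open) to 1 (shut). A call has 1 to 12 rows; each row shifts and turns the commanded pose from where the row before left it, along the tool's axes as they then stand; what a row does not reach is not made up. A row lasts 1/10 s, in which the tool goes at most 50 mm and 8.59 degrees, less where a joint would pass 70% of its speed; a pose out of reach is approached as far as the arm can. A call is refused whole if a number of a shift passes 50 or a number of a turn 0.15, either way. A call with a gripper value outside its range is refused whole. The fingers move at their own pace and stop on an object; "squeeze" is the grip in N (left out, the last holds). Time passes only in rows, so rows that do not move let the fingers close. It gives the time, the measured TCP pose, the force and the opening at its end, in the units of the state.
- ctrl.get_obs(): the state, without advancing time (a new reading comes with each control period).
- ctrl.grab_frame(name): name is "side" or "top"; returns a dict with "img" (400x640x3 uint8, red, green, blue), "z_map" (400x640 float32, m along the optical axis (not along the pixel's ray), 0 where there is no reading), "camera_matrix" (3x3 intrinsics, pixels), "cam_to_world" (4x4, takes a point from camera to world coordinates). Camera axes: x right, y down, z forward; pixel columns grow to the right and rows downward; lengths in m; the calibration is good to about 2 mm. A picture is of the moment at which its call begins.
- ctrl.job_done(): hands the job in, once; it reports no verdict.
The state is a dict: "clock": time; "q": joint angles; "joint_velocities": joint speeds; "joint_efforts": joint torques, N m; "ee_pos": TCP position; "tool_rot": TCP orientation; "contact_force": force on the tool from outside, world axes, zero at the start; "torque": the same for the moment, N m; "opening": finger opening in m.
Only numpy, scipy, OpenCV 4.12 (cv2) and the standard library are available. Lean on these libraries where they do the work, as an engineer would, in place of code of your own. Each camera call takes 0.05 s, during which the arm holds its last target.

## Task

Open the code lock on the grey box: roll the left and the right thumbwheel so that the three wheels read 2 - 6 - 4 from left to right (number on top, between the red marks), leaving the middle wheel, which already shows 6, alone. Then slide the orange bolt tab fully to the left. The wheels sit on small springs, so press them only lightly (about 6 to 10 N, never more than 18 N), do not force the bolt (never more than 25 N), and do not disturb the things beside the box.

Things in the scene. Friction and masses are not known exactly. Their poses are not given: they have to be found in the camera images.
- lock_box: grey lock box, 150 (x) by 240 (y) by 60 mm high, fixed, aluminium lock plate on top. Origin: centre of the underside; x points away from the robot (hinge side), y to the box's left, z up. Wheels in a row at x = +10 mm, y = +50 (left), 0 (middle), -50 mm (right). A steel carrying handle stands out 22 mm from the left side, 32 mm above the worktop.
- left_spot (a point): point fixed on the box over the left wheel's axle, at the NOMINAL height of the wheel's top (78 mm over the worktop, 18 mm over the lock plate). The real top is anywhere from 5 mm below to 5 mm above it (worn forks, every wheel differs): find it by touch. Pressed down, the wheel sinks on its spring 1 mm per 6 N, at most 5 mm.
- middle_spot (a point): point fixed on the box over the middle wheel's axle, at the NOMINAL height of the wheel's top (78 mm over the worktop, 18 mm over the lock plate). The real top is anywhere from 5 mm below to 5 mm above it (worn forks, every wheel differs): find it by touch. Pressed down, the wheel sinks on its spring 1 mm per 6 N, at most 5 mm.
- right_spot (a point): point fixed on the box over the right wheel's axle, at the NOMINAL height of the wheel's top (78 mm over the worktop, 18 mm over the lock plate). The real top is anywhere from 5 mm below to 5 mm above it (worn forks, every wheel differs): find it by touch. Pressed down, the wheel sinks on its spring 1 mm per 6 N, at most 5 mm.
- wheel_left (a joint): left white thumbwheel, numbers 0 to 7, 60 mm across, 18 mm wide, level axle along the box's y. Value in rad: number n is on top at n x 0.785 (2 at 1.571); grows as the top rolls away from the robot (box +x). Stops at -0.5 and 6.0; stays where left. Turned by a fingertip pressed on top and moved along x: about 2 N of friction drive, slips under about 4 N press. At the start 0.7 to 1.7 rad too low.
- wheel_middle (a joint): middle white thumbwheel, numbers 0 to 7, 60 mm across, 18 mm wide, level axle along the box's y. Value in rad: number n is on top at n x 0.785 (6 at 4.712); grows as the top rolls away from the robot (box +x). Stops at -0.5 and 6.0; stays where left. Turned by a fingertip pressed on top and moved along x: about 2 N of friction drive, slips under about 4 N press. At the start right.
- wheel_right (a joint): right white thumbwheel, numbers 0 to 7, 60 mm across, 18 mm wide, level axle along the box's y. Value in rad: number n is on top at n x 0.785 (4 at 3.142); grows as the top rolls away from the robot (box +x). Stops at -0.5 and 6.0; stays where left. Turned by a fingertip pressed on top and moved along x: about 2 N of friction drive, slips under about 4 N press. At the start 0.7 to 1.7 rad too high.
- bolt (a joint): travel in m of the bolt towards the box's +y (left): 0 at the start (locked), 0.020 at its end stop (open); 1.5 N of friction. After 3 mm its pins meet slotted collars on the wheels: unless all wheels are within about 0.15 rad of the code it stops dead there; within 0.05 rad it enters freely, in between it centres them, taking up to about 15 N.
- bolt_tab (a point): centre of the orange bolt tab, an upright block 18 (x) by 16 (y) by 22 mm high, in front of the middle wheel (box x = -45 mm); its top is 25 mm and this point 14 mm above the lock plate. It can be pushed on its right (-y) face; the plate is clear beside it. Moves with the bolt.
- flux_tin_mid (a point): round amber tin, 45 mm across and 22 mm high, loose on the worktop beside the box; point at its centre
- cap_electro_mid (a point): dark blue capacitor can, 22 mm across and 34 mm high, standing loose on the worktop beside the box; point at its centre
- marker_blue_mid (a point): blue marker pen, 116 mm long, 13 mm thick, lying loose on the worktop in front of the box; point at its centre

How it is judged:
On the way:
1. all three wheels show the code 2 - 6 - 4 (each within 0.2 rad) (value of joint wheel_left between 1.371 and 1.771 rad and value of joint wheel_middle between 4.512 and 4.912 rad and value of joint wheel_right between 2.942 and 3.342 rad), for 0.2 s.
At the end, for the whole second after the job is handed in: the bolt is slid at least 18 of its 20 mm to the left and the wheels rest within 0.15 rad of 2 - 6 - 4 (value of joint wheel_left between 1.421 and 1.721 rad and value of joint wheel_middle between 4.562 and 4.862 rad and value of joint wheel_right between 2.992 and 3.292 rad and value of joint bolt above 0.018 m and velocity of joint wheel_left between -0.05 and 0.05 rad/s and velocity of joint wheel_middle between -0.05 and 0.05 rad/s and velocity of joint wheel_right between -0.05 and 0.05 rad/s); the robot touches nothing.
It fails at once if a wheel is pressed with more than 18 N (contact force between any of the fingers, the arm and wheel_left above 18 N or contact force between any of the fingers, the arm and wheel_middle above 18 N or contact force between any of the fingers, the arm and wheel_right above 18 N).
It fails at once if the bolt is forced with more than 25 N (contact force between any of the fingers, the arm and bolt above 25 N).
It fails at once if the middle wheel is turned away from its number (more than 0.2 rad) (not (value of joint wheel_middle between 4.512 and 4.912 rad)).
It fails at once if a thing beside the box is moved more than 20 mm (distance of any of flux_tin_mid, cap_electro_mid, marker_blue_mid from where it was at the start of the episode above 0.02 m).
It also fails if it takes over 61 s, if anything falls off the work surface, if the arm or the gripper's body presses on something with over 40 N, if the wrist force passes 120 N, or if a joint passes its speed limit or range.

## Working session

There is one attempt and no reset: what is moved stays moved. The work goes in short steps, Python scripts to look and compute and a tool call to move; the robot and the scene stay as the last step left them, time stands still between calls to the robot, and variables do not carry over. Pictures are saved under pics/ and viewed, and the job is handed in when it is done.

Besides the shell and the picture viewer there is one more tool, called after "Call:" by a JSON object that holds its "name" and its "arguments", one argument or row to a line. arm_command: Moves the arm, as the interface text tells. Its arguments: {"type":"object","properties":{"steps":{"type":"array","items":{"type":"array","items":{"type":"number"}}},"squeeze":{"type":"number"}},"required":["steps"]}

```bash
mkdir -p pics; ls
python3 - <<'E'
from plant import ctrl
import cv2,numpy as np
o=ctrl.get_obs();print(o)
for n in("side","top"):
    f=ctrl.grab_frame(n);cv2.imwrite(f"pics/{n}0.png",f["img"][:,:,::-1]);np.savez(f"{n}0.npz",**f)
    print(n,f["camera_matrix"].round(1).tolist(),f["cam_to_world"].round(4).tolist())
E
```

```text
pics
{'clock': 0.0, 'q': array([ 1.25136342e+00,  3.51240059e-01,  1.65242251e+00,  4.08684998e-06,
        1.13910151e+00, -8.46173622e-02]), 'joint_velocities': array([ 4.89398582e-04,  8.40254181e-05, -1.54881633e-05, -2.57928975e-04,
        9.51507700e-04, -5.19339497e-04]), 'joint_efforts': array([ 3.08110226e-03, -4.97344601e+01, -2.85247171e+01,  7.00737652e-02,
        2.58660538e-02, -1.03276411e-04]), 'ee_pos': array([0.12783961, 0.53458162, 0.21809994]), 'tool_rot': array([-3.14042573e+00, -1.02701414e-04,  2.90677534e+00]), 'contact_force': array([0.02128791, 0.82816392, 0.16532771]), 'torque': array([-0.06677241,  0.01683848,  0.0057904 ]), 'opening': 0.09284284488795512}
side [[396.0, 0.0, 315.3], [0.0, 396.0, 208.1], [0.0, 0.0, 1.0]] [[0.9883, -0.029, 0.15, 0.3738], [-0.1509, -0.3381, 0.9289, -0.8064], [0.0238, -0.9407, -0.3385, 0.3996], [0.0, 0.0, 0.0, 1.0]]
top [[428.3, 0.0, 321.3], [0.0, 428.3, 198.7], [0.0, 0.0, 1.0]] [[0.0219, -0.9878, 0.1542, 0.3967], [-0.9997, -0.0234, -0.008, 0.0629], [0.0115, -0.154, -0.988, 0.927], [0.0, 0.0, 0.0, 1.0]]
```

View pics/top0.png

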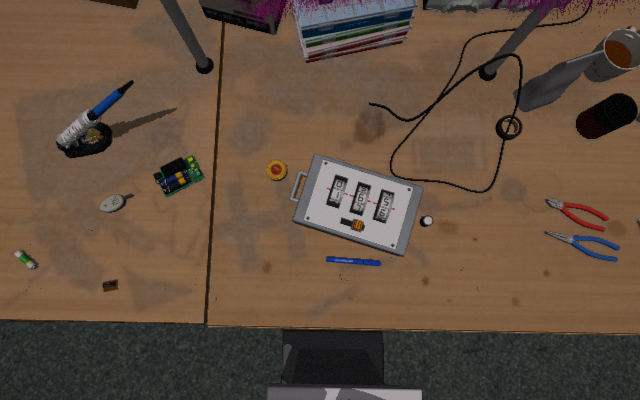

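View pics/side0.png

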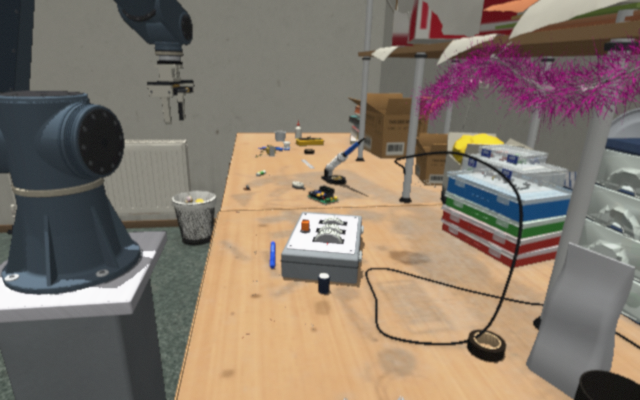

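```bash
cat > h.py <<'E'
import numpy as np,cv2
def P(f,u,v):
    z=f["z_map"][int(round(v)),int(round(u))];K=f["camera_matrix"];return (f["cam_to_world"]@np.r_[np.linalg.inv(K)@[u,v,1]*z,1])[:3]
def plane(f,u,v,h):
    K=f["camera_matrix"];T=f["cam_to_world"];d=T[:3,:3]@(np.linalg.inv(K)@[u,v,1]);return T[:3,3]+d*(h-T[2,3])/d[2]
def proj(f,p):
    T=np.linalg.inv(f["cam_to_world"]);c=T@np.r_[p,1];u=f["camera_matrix"]@(c[:3]/c[2]);return u[:2]
E
python3 - <<'E'
from h import *
f=np.load("top0.npz");im=f["img"][:,:,::-1]
c=im[145:270,270:440];cv2.imwrite("pics/t1.png",cv2.resize(c,None,fx=4.7,fy=4.7,interpolation=cv2.INTER_CUBIC))
f2=np.load("side0.npz");c=f2["img"][200:300,260:380,::-1];cv2.imwrite("pics/s1.png",cv2.resize(c,None,fx=6,fy=6,interpolation=cv2.INTER_CUBIC))
# plate: height mask
zm=f["z_map"];K=f["camera_matrix"];T=f["cam_to_world"]
v,u=np.mgrid[:400,:640];pc=np.stack([(u-K[0,2])/K[0,0]*zm,(v-K[1,2])/K[1,1]*zm,zm],-1)@T[:3,:3].T+T[:3,3]
m=((pc[...,2]>.045)&(pc[...,2]<.075))
m[:145]=0;m[275:]=0;m[:,:270]=0;m[:,440:]=0
pp=pc[m];print("plate z med",np.median(pp[:,2]),m.sum())
g=pp[(pp[:,2]>.05)&(pp[:,2]<.07)]
r=cv2.minAreaRect(g[:,:2].astype(np.float32));print(r, cv2.boxPoints(r))
hsv=cv2.cvtColor(np.ascontiguousarray(im),cv2.COLOR_BGR2HSV)
def blob(lo,hi,roi):
    k=cv2.inRange(hsv,np.array(lo),np.array(hi));q=np.zeros_like(k);a,b,c,d=roi;q[a:b,c:d]=k[a:b,c:d]
    n,l,s,ce=cv2.connectedComponentsWithStats(q);i=1+np.argmax(s[1:,4]);return ce[i],s[i]
for nm,lo,hi,roi in [("tin",(15,120,100),(35,255,255),(150,190,260,295)),("tab",(3,130,100),(20,255,255),(205,240,335,375)),("marker",(100,100,50),(125,255,255),(250,275,315,390))]:
    ce,s=blob(lo,hi,roi);print(nm,ce,s,pc[int(ce[1]),int(ce[0])])
print("cap",pc[221,426])
E
```

```text
plate z med 0.05879566955292348 8078
((0.5255863070487976, -0.020805776119232178), (0.24018070101737976, 0.15046703815460205), 73.54381561279297) [[ 0.41941515 -0.11466452]
 [ 0.56371856 -0.15728912]
 [ 0.6317575   0.07305297]
 [ 0.48745406  0.11567757]]
tin [274.24183007 167.46405229] [260 153  27  27 306] [0.60542478 0.15955004 0.01921665]
tab [357.83928571 224.26785714] [354 220   9   9  56] [ 0.47929276 -0.01553094  0.08433848]
marker [353.29347826 260.80434783] [326 257  55   9 276] [ 0.40977418 -0.01452914  0.01146154]
cap [ 0.49410262 -0.16563404  0.03193865]
```

View pics/t1.png

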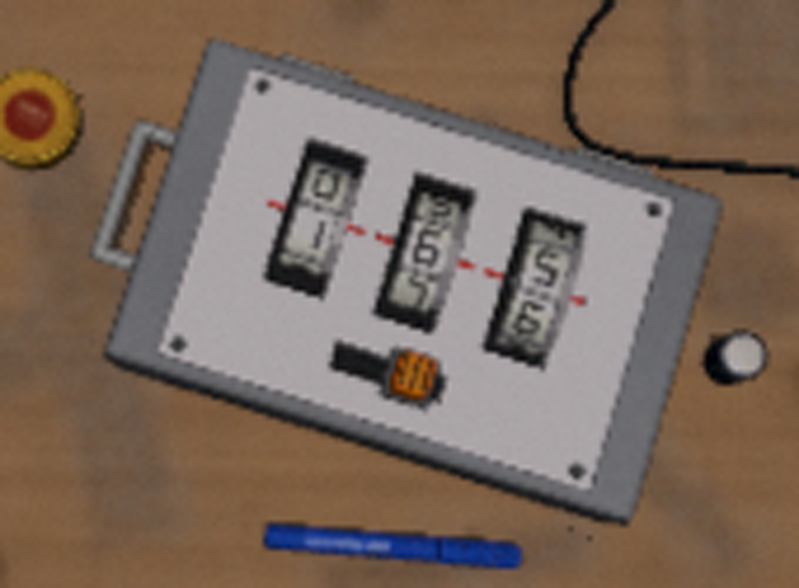

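View pics/s1.png

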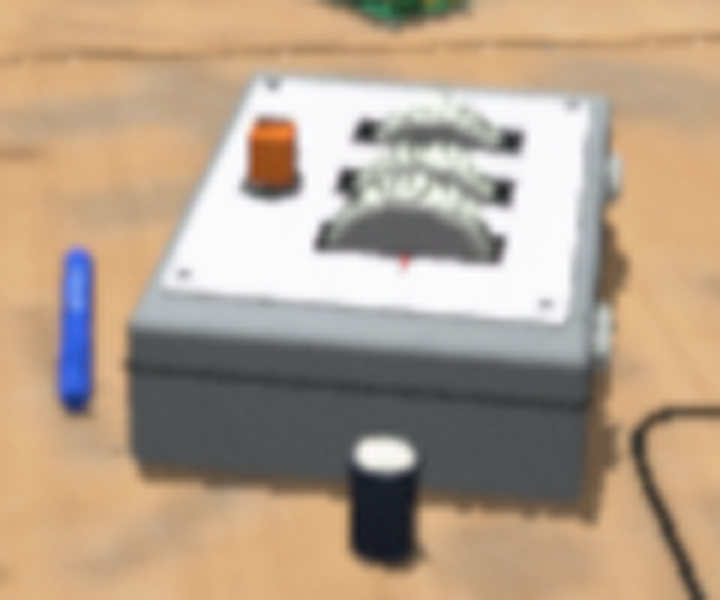

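```bash
cat >> h.py <<'E'
C=np.array([.5256,-.0208]);A=np.radians(-16.46)
BX=np.array([np.cos(A),np.sin(A)]);BY=np.array([-np.sin(A),np.cos(A)])
def b2w(x,y,z): return np.r_[C+BX*x+BY*y,z]
def w2b(p): d=np.asarray(p)[...,:2]-C;return np.stack([d@BX,d@BY,np.asarray(p)[...,2]],-1)
def cloud(f):
    zm=f["z_map"];K=f["camera_matrix"];T=f["cam_to_world"];v,u=np.mgrid[:400,:640]
    return np.stack([(u-K[0,2])/K[0,0]*zm,(v-K[1,2])/K[1,1]*zm,zm],-1)@T[:3,:3].T+T[:3,3]
def wheelang(f,u,v,za=.048,r=.030):
    # ray-cylinder: angle from top towards box +x
    K=f["camera_matrix"];T=f["cam_to_world"];d=T[:3,:3]@(np.linalg.inv(K)@[u,v,1]);o=T[:3,3]
    ox=(o[:2]-C)@BX-.010;oz=o[2]-za;dx=d[:2]@BX;dz=d[2]
    s=min(np.roots([dx*dx+dz*dz,2*(ox*dx+oz*dz),ox*ox+oz*oz-r*r]).real)
    return np.arctan2(ox+s*dx,oz+s*dz)
E
python3 - <<'E'
from h import *
for n in("top","side"):
    f=np.load(n+"0.npz");b=w2b(cloud(f))
    for y in(.05,0,-.05):
        m=(abs(b[...,1]-y)<.007)&(abs(b[...,0]-.01)<.008)&(b[...,2]>.06)&(b[...,2]<.1)
        print(n,y,m.sum(),np.percentile(b[m][:,2],[50,90,100]).round(4) if m.sum() else 0)
    m=(b[...,2]>.075)&(b[...,2]<.095)&(abs(b[...,0]+.045)<.02)&(abs(b[...,1])<.03)
    print("tab",m.sum(),b[m].mean(0),b[m].min(0),b[m].max(0))
    print([ (y,proj(f,b2w(.01,y,.078)).round(1)) for y in(.05,0,-.05)],proj(f,b2w(-.045,0,.085)))
f=np.load("top0.npz");im=f["img"][:,:,::-1]
for i,y in enumerate((.05,0,-.05)):
    u,v=proj(f,b2w(.01,y,.075)).astype(int)
    c=cv2.resize(im[v-22:v+23,u-14:u+15],None,fx=9,fy=9,interpolation=cv2.INTER_CUBIC);print(u-14,v-22,c.shape)
    for k in range(0,45,5): cv2.putText(c,str(v-22+k),(0,k*9+8),0,.35,(0,0,255),1);cv2.line(c,(0,k*9+4),(20,k*9+4),(0,0,255),1)
    im2=c if i==0 else np.hstack([im2,c])
cv2.imwrite("pics/w1.png",im2)
E
```

```text
top 0.05 53 [0.0717 0.0734 0.0751]
top 0 51 [0.0738 0.0754 0.0767]
top -0.05 52 [0.0813 0.0831 0.0844]
tab 76 [-0.04567266 -0.00966948  0.08336377] [-0.05395774 -0.01746704  0.07514477] [-0.03617485 -0.00203975  0.08740742]
[(0.05, array([337.3, 189.2])), (0, array([361. , 196.7])), (-0.05, array([384.8, 204.2]))] [353.26030896 222.28980771]
side 0.05 16 [0.0721 0.0731 0.0733]
side 0 18 [0.074  0.0749 0.0755]
side -0.05 21 [0.0813 0.0823 0.0829]
tab 58 [-0.0443134  -0.0154562   0.08144069] [-0.05328988 -0.02211757  0.07516007] [-0.03602801 -0.00426405  0.08602925]
[(0.05, array([333. , 215.3])), (0, array([330.9, 223.4])), (-0.05, array([328.5, 232.3]))] [305.91231174 218.56786096]
323 167 (405, 261, 3)
346 174 (405, 261, 3)
370 182 (405, 261, 3)
```

View pics/w1.png

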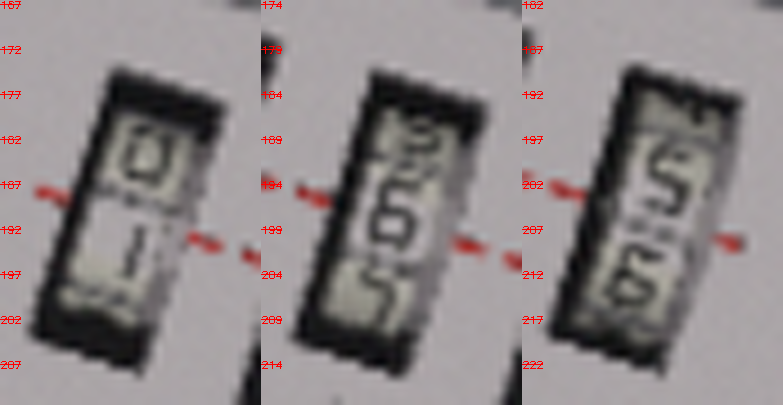

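Run:
```python
from h import *
f=np.load("top0.npz")
for n,num,u,v,top in[("L",0,339.4,184.2,.0735),("L",1,337.4,194.2,.0735),("M",6,360.6,197.9,.0755),("M",7,358.9,207.1,.0755),("R",5,386.8,202,.083),("R",6,382.2,212.9,.083)]:
    a=wheelang(f,u,v,top-.03);print(n,num,a.round(3),"value",(num*np.pi/4+a).round(3))
    
from plant import ctrl
o=ctrl.get_obs();p=o["ee_pos"];print(p)
yaw=o["tool_rot"][2]
# target above left start: box x=0.010-.013
```

```text
L 0 0.429 value 0.429
L 1 -0.295 value 0.491
M 6 -0.072 value 4.64
M 7 -0.726 value 4.772
R 5 0.154 value 4.081
R 6 -0.654 value 4.058
[0.12784431 0.53463247 0.21818717]
```

Call:
{"name": "arm_command", "arguments": {
  "steps": [
    [0,0,0,0,0,0.148,1],
    [0,0,0,0,0,0.148,1],
    [0,0,0,0,0,0.148,1],
    [0,0,0,0,0,0.148,1],
    [0,0,0,0,0,0.148,1],
    [0,0,0,0,0,0.148,1],
    [0,0,0,0,0,0.148,1],
    [0,0,0,0,0,0.148,1],
    [0,0,0,0,0,0.148,1],
    [0,0,0,0,0,0.148,1],
    [0,0,0,0,0,0.143,1],
    [0,0,0,0,0,0,1]
  ],
  "squeeze": 15
}}

```text
clock: 1.3
ee_pos: [0.1279, 0.5347, 0.2183]
tool_rot: [-3.142, 0.001, 1.282]
contact_force: [-0.6, -0.5, 0.4]
opening: 0.0027
```

```bash
cat > go.py <<'E'
import sys
from h import *
from plant import ctrl
from scipy.spatial.transform import Rotation as Ro
o=ctrl.get_obs();p=o["ee_pos"];R=Ro.from_euler("xyz",o["tool_rot"]).as_matrix()
print("t",round(o["clock"],2),"box mm",(w2b(p)*1e3).round(2),"F",o["contact_force"].round(2),"Fbox",(o["contact_force"][:2]@BX).round(2),(o["contact_force"][:2]@BY).round(2),"open",round(o["opening"],4),"rpy",o["tool_rot"].round(3),"yaw err",round(o["tool_rot"][2]-(A+np.pi/2),4),"q",o["q"].round(2))
if len(sys.argv)>3:
    t=b2w(*[float(a)/1e3 for a in sys.argv[1:4]]);print("tool shift mm",(R.T@(t-p)*1e3).round(1))
E
python3 go.py -5 50 110
```

```text
t 1.3 box mm [-538.83  420.06  218.32] F [-0.57 -0.51  0.43] Fbox -0.4 -0.65 open 0.0027 rpy [-3.142e+00  1.000e-03  1.282e+00] yaw err -0.0019 q [1.25 0.35 1.65 0.   1.14 1.54]
tool shift mm [-369.   534.5  108.6]
```

Call:
{"name": "arm_command", "arguments": {
  "steps": [
    [-31,45,6,0,0,0,1],
    [-31,45,6,0,0,0,1],
    [-31,45,6,0,0,0,1],
    [-31,45,6,0,0,0,1],
    [-31,45,6,0,0,0,1],
    [-31,45,6,0,0,0,1],
    [-31,45,6,0,0,0,1],
    [-31,45,6,0,0,0,1],
    [-31,45,6,0,0,0,1],
    [-31,45,6,0,0,0,1],
    [-31,45,6,0,0,0,1],
    [-28,39,6,0,0,0,1]
  ]
}}

```text
clock: 2.5
ee_pos: [0.5025, 0.0701, 0.1524]
tool_rot: [3.141, -0.0, 1.288]
contact_force: [0.3, 1.0, 0.0]
opening: 0.0002
```

```bash
python3 go.py -5 50 90
```

```text
t 2.5 box mm [-47.89  80.6  152.4 ] F [0.34 0.99 0.04] Fbox 0.05 1.04 open 0.0002 rpy [ 3.141 -0.     1.288] yaw err 0.0048 q [0.05 0.36 1.83 0.   0.96 0.33]
tool shift mm [-30.8  42.7  62.4]
```

Call:
{"name": "arm_command", "arguments": {
  "steps": [
    [0,0,0,0,0,0,1],
    [0,0,0,0,0,0,1]
  ]
}}

```text
clock: 2.7
ee_pos: [0.5013, 0.0714, 0.1521]
tool_rot: [-3.14, 0.0, 1.285]
contact_force: [-1.1, 0.5, 0.2]
opening: 0.0006
```

```bash
python3 go.py -5 50 88
```

```text
t 2.7 box mm [-49.45  81.58 152.14] F [-1.06  0.52  0.22] Fbox -1.17 0.2 open 0.0006 rpy [-3.14   0.     1.285] yaw err 0.0017 q [0.05 0.36 1.83 0.   0.96 0.34]
tool shift mm [-31.6  44.5  64.1]
```

Call:
{"name": "arm_command", "arguments": {
  "steps": [
    [-16,23,20,0,0,0,1],
    [-15.6,23.5,20,0,0,0,1],
    [0,0,20,0,0,0,1],
    [0,0,4,0,0,0,1],
    [0,0,0,0,0,0,1],
    [0,0,0,0,0,0,1]
  ]
}}

```text
clock: 3.3
ee_pos: [0.5371, 0.0295, 0.0896]
tool_rot: [3.141, -0.0, 1.286]
contact_force: [0.2, 0.4, 0.0]
opening: 0.0007
```

```bash
python3 - <<'E'
from h import *
from plant import ctrl
f=ctrl.grab_frame("side");cv2.imwrite("pics/s2.png",cv2.resize(f["img"][150:310,220:420,::-1],None,fx=4,fy=3.75))
E
python3 go.py -3 50 80
```

```text
t 3.35 box mm [-3.01 51.43 89.76] F [ 0.28 -0.93 -0.32] Fbox 0.53 -0.81 open 0.0006 rpy [ 3.14  -0.     1.285] yaw err 0.0019 q [-0.03  0.5   1.79  0.    0.85  0.25]
tool shift mm [-1.4 -0.   9.8]
```

View pics/s2.png

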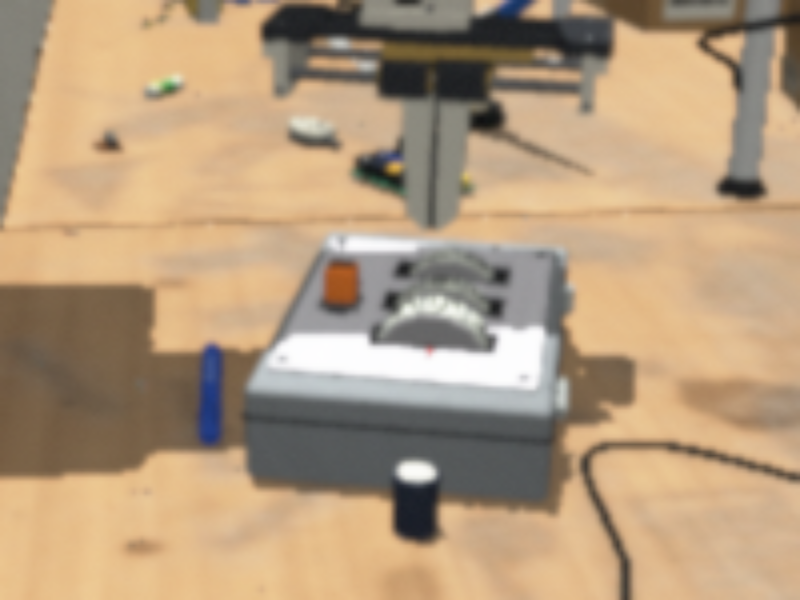

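Call:
{"name": "arm_command", "arguments": {
  "steps": [
    [-1.4,4,0,0,0,0,1],
    [0,0,6,0,0,0,1],
    [0,0,5,0,0,0,1],
    [0,0,0,0,0,0,1],
    [0,0,0,0,0,0,1]
  ]
}}

```text
clock: 3.85
ee_pos: [0.5403, 0.0261, 0.0774]
tool_rot: [-3.141, 0.0, 1.284]
contact_force: [-0.2, 0.5, -0.3]
opening: 0.0004
```

```bash
python3 go.py 0 50 74
```

```text
t 3.85 box mm [ 0.84 49.2  77.37] F [-0.16  0.54 -0.34] Fbox -0.31 0.47 open 0.0004 rpy [-3.141  0.     1.284] yaw err 0.0003 q [-0.04  0.52  1.79  0.    0.83  0.25]
tool shift mm [ 0.8 -0.8  3.4]
```

Call:
{"name": "arm_command", "arguments": {
  "steps": [
    [0,0,2,0,0,0,1],
    [0,0,0,0,0,0,1]
  ]
}}

```text
clock: 4.05
ee_pos: [0.5404, 0.0261, 0.0755]
tool_rot: [-3.141, 0.0, 1.284]
contact_force: [-0.6, -0.3, -0.6]
opening: 0.0006
```

Call:
{"name": "arm_command", "arguments": {
  "steps": [
    [0,0,1,0,0,0,1],
    [0,0,0,0,0,0,1]
  ]
}}

```text
clock: 4.25
ee_pos: [0.5405, 0.0261, 0.0745]
tool_rot: [-3.142, 0.0, 1.284]
contact_force: [-0.4, 0.4, -0.0]
opening: 0.0004
```

Call:
{"name": "arm_command", "arguments": {
  "steps": [
    [0,0,1,0,0,0,1],
    [0,0,0,0,0,0,1]
  ]
}}

```text
clock: 4.45
ee_pos: [0.5405, 0.0262, 0.0735]
tool_rot: [-3.141, 0.0, 1.284]
contact_force: [-0.2, 0.3, -0.2]
opening: 0.0005
```

Call:
{"name": "arm_command", "arguments": {
  "steps": [
    [0,0,1,0,0,0,1],
    [0,0,0,0,0,0,1]
  ]
}}

```text
clock: 4.65
ee_pos: [0.5406, 0.0261, 0.0727]
tool_rot: [3.141, -0.0, 1.284]
contact_force: [-0.8, 0.5, 1.9]
opening: 0.0001
```

Call:
{"name": "arm_command", "arguments": {
  "steps": [
    [0,0,0.7,0,0,0,1],
    [0,0,0,0,0,0,1]
  ]
}}

```text
clock: 4.85
ee_pos: [0.5406, 0.0262, 0.0721]
tool_rot: [3.141, -0.0, 1.284]
contact_force: [-1.1, -0.3, 4.7]
opening: 0.0004
```

Call:
{"name": "arm_command", "arguments": {
  "steps": [
    [0,0,0.6,0,0,0,1],
    [0,0,0,0,0,0,1]
  ]
}}

```text
clock: 5.05
ee_pos: [0.5407, 0.0262, 0.0716]
tool_rot: [3.141, -0.0, 1.284]
contact_force: [-1.6, 1.1, 6.7]
opening: 0.0004
```

Call:
{"name": "arm_command", "arguments": {
  "steps": [
    [0,1.5,0,0,0,0,1],
    [0,1.5,0,0,0,0,1]
  ]
}}

```text
clock: 5.25
ee_pos: [0.5434, 0.0253, 0.0717]
tool_rot: [-3.141, -0.0, 1.284]
contact_force: [-2.3, 0.7, 7.5]
opening: 0.0003
```

Call:
{"name": "arm_command", "arguments": {
  "steps": [
    [0,1.5,0,0,0,0,1],
    [0,1.5,0,0,0,0,1]
  ]
}}

```text
clock: 5.45
ee_pos: [0.5465, 0.0244, 0.0718]
tool_rot: [3.141, -0.0, 1.284]
contact_force: [-1.7, -0.1, 7.7]
opening: 0.0008
```

Call:
{"name": "arm_command", "arguments": {
  "steps": [
    [0,2,0,0,0,0,1],
    [0,2,0,0,0,0,1],
    [0,2,0,0,0,0,1]
  ]
}}

```text
clock: 5.75
ee_pos: [0.5522, 0.0227, 0.0718]
tool_rot: [3.141, -0.0, 1.284]
contact_force: [-3.1, 0.2, 7.8]
opening: 0.0004
```

Call:
{"name": "arm_command", "arguments": {
  "steps": [
    [0,2,0,0,0,0,1],
    [0,2,0,0,0,0,1],
    [0,2,0,0,0,0,1],
    [0,0,0,0,0,0,1]
  ]
}}

```text
clock: 6.15
ee_pos: [0.5582, 0.021, 0.0717]
tool_rot: [3.141, -0.0, 1.284]
contact_force: [-0.2, 0.0, 5.7]
opening: 0.0006
```

```bash
python3 go.py 0 50 74
```

```text
t 6.15 box mm [19.46 49.29 71.66] F [-0.18  0.04  5.67] Fbox -0.19 -0.01 open 0.0006 rpy [ 3.141 -0.     1.284] yaw err 0.0002 q [-0.05  0.56  1.74 -0.    0.84  0.24]
tool shift mm [  0.7 -19.5  -2.4]
```

Call:
{"name": "arm_command", "arguments": {
  "steps": [
    [0,0,-5,0,0,0,1],
    [0,-8,0,0,0,0,1],
    [0.7,-8,0,0,0,0,1],
    [0,0,3.4,0,0,0,1],
    [0,0,0,0,0,0,1],
    [0,0,0,0,0,0,1]
  ]
}}

```text
clock: 6.75
ee_pos: [0.5424, 0.0263, 0.0728]
tool_rot: [-3.141, 0.0, 1.284]
contact_force: [-1.5, 0.2, 2.3]
opening: 0.0004
```

Call:
{"name": "arm_command", "arguments": {
  "steps": [
    [0,0,0.8,0,0,0,1],
    [0,0,0,0,0,0,1]
  ]
}}

```text
clock: 6.95
ee_pos: [0.5428, 0.0262, 0.0722]
tool_rot: [3.141, -0.0, 1.284]
contact_force: [-2.1, 1.2, 5.4]
opening: 0.001
```

Call:
{"name": "arm_command", "arguments": {
  "steps": [
    [0,0,0.8,0,0,0,1],
    [0,0,0,0,0,0,1],
    [0,0,0,0,0,0,1]
  ]
}}

```text
clock: 7.25
ee_pos: [0.5431, 0.0262, 0.0718]
tool_rot: [3.141, -0.0, 1.284]
contact_force: [-3.1, 0.3, 7.3]
opening: 0.0005
```

Call:
{"name": "arm_command", "arguments": {
  "steps": [
    [0,2,0,0,0,0,1],
    [0,2,0,0,0,0,1],
    [0,2,0,0,0,0,1],
    [0,2,0,0,0,0,1],
    [0,2,0,0,0,0,1],
    [0,2,0,0,0,0,1],
    [0,1,0,0,0,0,1],
    [0,0,0,0,0,0,1]
  ]
}}

```text
clock: 8.05
ee_pos: [0.5559, 0.0224, 0.0718]
tool_rot: [3.14, -0.0, 1.284]
contact_force: [-0.8, 0.4, 7.0]
opening: 0.0004
```

```bash
python3 go.py 19 -50 92
```

```text
t 8.05 box mm [16.85 50.   71.82] F [-0.77  0.36  6.96] Fbox -0.84 0.13 open 0.0004 rpy [ 3.14  -0.     1.284] yaw err 0.0002 q [-0.04  0.55  1.75 -0.    0.83  0.24]
tool shift mm [-100.     2.2  -20.2]
```

Call:
{"name": "arm_command", "arguments": {
  "steps": [
    [0,0,-12,0,0,0,1],
    [-10,0,-9,0,0,0,1],
    [-30,0,0,0,0,0,1],
    [-30,1,0,0,0,0,1],
    [-30,1,0,0,0,0,1],
    [0,0,0,0,0,0,1],
    [0,0,0,0,0,0,1]
  ]
}}

```text
clock: 8.75
ee_pos: [0.5287, -0.0746, 0.0929]
tool_rot: [3.141, -0.0, 1.282]
contact_force: [0.0, 1.0, 0.8]
opening: 0.0001
```

```bash
cat > look.py <<'E'
import sys
from h import *
from plant import ctrl
t=sys.argv[1]
f=ctrl.grab_frame("top");np.savez(f"top{t}.npz",**f);im=f["img"][:,:,::-1]
for i,(y,z) in enumerate(((.05,.073),(0,.075),(-.05,.083))):
    u,v=proj(f,b2w(.01,y,z)).astype(int)
    c=cv2.resize(im[v-22:v+23,u-14:u+15],None,fx=9,fy=9,interpolation=cv2.INTER_CUBIC);print(u-14,v-22)
    for k in range(0,45,5): cv2.putText(c,str(v-22+k),(0,k*9+8),0,.35,(0,0,255),1);cv2.line(c,(0,k*9+4),(20,k*9+4),(0,0,255),1)
    im2=c if i==0 else np.hstack([im2,c])
cv2.imwrite(f"pics/w{t}.png",im2)
E
python3 look.py 2; python3 go.py 19 -50 92
```

```text
323 167
346 174
371 181
t 8.8 box mm [ 18.17 -50.04  92.71] F [-0.15  0.64 -0.52] Fbox -0.32 0.57 open 0.0001 rpy [ 3.141 -0.     1.283] yaw err -0.0002 q [-0.23  0.49  1.8   0.    0.85  0.06]
tool shift mm [0.  0.8 0.7]
```

View pics/w2.png

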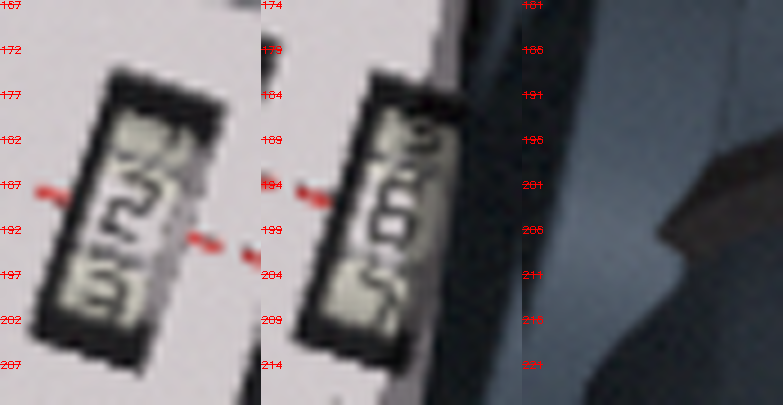

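Run:
```python
from h import *
f=np.load("top2.npz")
for num,u,v in((2,337.4,190.1),(3,334.1,199.2),(1,340.2,182.3)): 
    a=wheelang(f,u,v,.043);print(num,a.round(3),(num*np.pi/4+a).round(3))
# better: dark-ink rows profile along wheel for L and M
im=cv2.cvtColor(f["img"],cv2.COLOR_RGB2GRAY)
for n,y,za in(("L",.05,.043),("M",0,.045)):
    al=np.arange(-1.1,.9,.02);prof=[]
    for a in al:
        s=[]
        for w in np.linspace(-.0045,.0045,13):
            u,v=proj(f,b2w(.01+.03*np.sin(a),y+w,za+.03*np.cos(a)));s.append(cv2.getRectSubPix(im,(1,1),(float(u),float(v)))[0,0])
        prof.append(np.std(s)+0*np.mean(s))
    print(n,[(round(a,2),int(p)) for a,p in zip(al,prof)][::2])
```

```text
2 -0.027 1.544
3 -0.708 1.649
1 0.619 1.404
L [(np.float64(-1.1), 2), (np.float64(-1.06), 4), (np.float64(-1.02), 6), (np.float64(-0.98), 8), (np.float64(-0.94), 13), (np.float64(-0.9), 18), (np.float64(-0.86), 17), (np.float64(-0.82), 13), (np.float64(-0.78), 17), (np.float64(-0.74), 20), (np.float64(-0.7), 25), (np.float64(-0.66), 27), (np.float64(-0.62), 20), (np.float64(-0.58), 10), (np.float64(-0.54), 20), (np.float64(-0.5), 17), (np.float64(-0.46), 15), (np.float64(-0.42), 9), (np.float64(-0.38), 5), (np.float64(-0.34), 5), (np.float64(-0.3), 8), (np.float64(-0.26), 13), (np.float64(-0.22), 26), (np.float64(-0.18), 34), (np.float64(-0.14), 30), (np.float64(-0.1), 29), (np.float64(-0.06), 23), (np.float64(-0.02), 17), (np.float64(0.02), 13), (np.float64(0.06), 20), (np.float64(0.1), 30), (np.float64(0.14), 23), (np.float64(0.18), 20), (np.float64(0.22), 15), (np.float64(0.26), 16), (np.float64(0.3), 15), (np.float64(0.34), 10), (np.float64(0.38), 11), (np.float64(0.42), 4), (np.float64(0.46), 8), (np.float64(0.5), 8), (np.float64(0.54), 12), (np.float64(0.58), 16), (np.float64(0
[... 670 characters left out ...]
18), (np.float64(-0.26), 17), (np.float64(-0.22), 7), (np.float64(-0.18), 29), (np.float64(-0.14), 43), (np.float64(-0.1), 40), (np.float64(-0.06), 29), (np.float64(-0.02), 10), (np.float64(0.02), 15), (np.float64(0.06), 33), (np.float64(0.1), 29), (np.float64(0.14), 21), (np.float64(0.18), 12), (np.float64(0.22), 16), (np.float64(0.26), 28), (np.float64(0.3), 29), (np.float64(0.34), 24), (np.float64(0.38), 24), (np.float64(0.42), 25), (np.float64(0.46), 22), (np.float64(0.5), 23), (np.float64(0.54), 29), (np.float64(0.58), 33), (np.float64(0.62), 33), (np.float64(0.66), 28), (np.float64(0.7), 26), (np.float64(0.74), 24), (np.float64(0.78), 20), (np.float64(0.82), 13), (np.float64(0.86), 7)]
```

Call:
{"name": "arm_command", "arguments": {
  "steps": [
    [0,0,6,0,0,0,1],
    [0,0,0,0,0,0,1],
    [0,0,0,0,0,0,1]
  ]
}}

```text
clock: 9.1
ee_pos: [0.5286, -0.0733, 0.086]
tool_rot: [-3.141, 0.0, 1.285]
contact_force: [0.2, -0.5, 0.7]
opening: 0.0005
```

Call:
{"name": "arm_command", "arguments": {
  "steps": [
    [0,0,1.5,0,0,0,1],
    [0,0,0,0,0,0,1]
  ]
}}

```text
clock: 9.3
ee_pos: [0.5287, -0.0737, 0.0847]
tool_rot: [-3.141, -0.0, 1.284]
contact_force: [0.1, 0.8, -0.7]
opening: 0.0004
```

Call:
{"name": "arm_command", "arguments": {
  "steps": [
    [0,0,1,0,0,0,1],
    [0,0,0,0,0,0,1]
  ]
}}

```text
clock: 9.5
ee_pos: [0.5287, -0.0739, 0.0837]
tool_rot: [-3.141, 0.0, 1.284]
contact_force: [0.0, -0.4, 0.3]
opening: 0.0003
```

Call:
{"name": "arm_command", "arguments": {
  "steps": [
    [0,0,1,0,0,0,1],
    [0,0,0,0,0,0,1]
  ]
}}

```text
clock: 9.7
ee_pos: [0.5287, -0.0739, 0.0827]
tool_rot: [-3.141, 0.0, 1.284]
contact_force: [-0.6, 0.5, -0.7]
opening: 0.0003
```

Call:
{"name": "arm_command", "arguments": {
  "steps": [
    [0,0,0.8,0,0,0,1],
    [0,0,0,0,0,0,1]
  ]
}}

```text
clock: 9.9
ee_pos: [0.5288, -0.0739, 0.082]
tool_rot: [3.141, 0.0, 1.284]
contact_force: [-0.3, 0.3, -0.3]
opening: 0.0
```

Call:
{"name": "arm_command", "arguments": {
  "steps": [
    [0,0,0.8,0,0,0,1],
    [0,0,0,0,0,0,1]
  ]
}}

```text
clock: 10.1
ee_pos: [0.5288, -0.0739, 0.0814]
tool_rot: [3.141, 0.0, 1.284]
contact_force: [-0.6, 0.2, 4.0]
opening: 0.0004
```

Call:
{"name": "arm_command", "arguments": {
  "steps": [
    [0,0,0.8,0,0,0,1],
    [0,0,0,0,0,0,1],
    [0,0,0,0,0,0,1]
  ]
}}

```text
clock: 10.4
ee_pos: [0.529, -0.074, 0.0808]
tool_rot: [3.141, -0.0, 1.284]
contact_force: [-0.7, -0.3, 7.4]
opening: 0.0004
```

Call:
{"name": "arm_command", "arguments": {
  "steps": [
    [0,-2,0,0,0,0,1],
    [0,-2,0,0,0,0,1]
  ]
}}

```text
clock: 10.6
ee_pos: [0.5261, -0.0731, 0.0812]
tool_rot: [3.138, -0.0, 1.284]
contact_force: [1.4, -0.8, 5.4]
opening: 0.0003
```

```bash
python3 go.py 1 -50 80
```

```text
t 10.6 box mm [ 15.32 -50.04  81.19] F [ 1.41 -0.82  5.43] Fbox 1.59 -0.39 open 0.0003 rpy [ 3.138 -0.     1.284] yaw err 0.0003 q [-0.23  0.5   1.82 -0.    0.82  0.06]
tool shift mm [  0.  -14.3   1.1]
```

Call:
{"name": "arm_command", "arguments": {
  "steps": [
    [0,-2,0.4,0,0,0,1],
    [0,-2,0,0,0,0,1]
  ]
}}

```text
clock: 10.8
ee_pos: [0.5223, -0.072, 0.0809]
tool_rot: [3.138, -0.0, 1.284]
contact_force: [1.4, -0.5, 8.4]
opening: 0.0008
```

Call:
{"name": "arm_command", "arguments": {
  "steps": [
    [0,-2,0,0,0,0,1],
    [0,-2,0,0,0,0,1]
  ]
}}

```text
clock: 11.0
ee_pos: [0.5185, -0.0709, 0.081]
tool_rot: [3.138, -0.0, 1.284]
contact_force: [2.4, -0.3, 7.6]
opening: 0.0007
```

Call:
{"name": "arm_command", "arguments": {
  "steps": [
    [0,-2,0,0,0,0,1],
    [0,-2,0,0,0,0,1],
    [0,0,0,0,0,0,1]
  ]
}}

```text
clock: 11.3
ee_pos: [0.5143, -0.0696, 0.0809]
tool_rot: [3.139, -0.0, 1.284]
contact_force: [0.1, -1.3, 8.0]
opening: 0.0004
```

```bash
python3 go.py 18 -50 83
```

```text
t 11.3 box mm [  3.04 -49.99  80.86] F [ 0.12 -1.29  8.01] Fbox 0.49 -1.21 open 0.0004 rpy [ 3.139 -0.     1.284] yaw err 0.0003 q [-0.22  0.48  1.85 -0.    0.81  0.06]
tool shift mm [-0.  15.  -2.1]
```

Call:
{"name": "arm_command", "arguments": {
  "steps": [
    [0,0,-5,0,0,0,1],
    [0,7,0,0,0,0,1],
    [0,7,0,0,0,0,1],
    [0,0,3.5,0,0,0,1],
    [0,0,0,0,0,0,1],
    [0,0,0,0,0,0,1]
  ]
}}

```text
clock: 11.9
ee_pos: [0.5272, -0.0735, 0.0816]
tool_rot: [3.141, -0.0, 1.284]
contact_force: [2.7, -0.9, 3.0]
opening: 0.0004
```

Call:
{"name": "arm_command", "arguments": {
  "steps": [
    [0,0,0.8,0,0,0,1],
    [0,0,0,0,0,0,1]
  ]
}}

```text
clock: 12.1
ee_pos: [0.5272, -0.0734, 0.081]
tool_rot: [3.14, -0.0, 1.284]
contact_force: [1.7, -2.3, 6.4]
opening: 0.0004
```

Call:
{"name": "arm_command", "arguments": {
  "steps": [
    [0,0,0.8,0,0,0,1],
    [0,0,0,0,0,0,1],
    [0,0,0,0,0,0,1]
  ]
}}

```text
clock: 12.4
ee_pos: [0.5272, -0.0735, 0.0805]
tool_rot: [3.14, -0.0, 1.284]
contact_force: [1.2, -1.1, 9.4]
opening: 0.0002
```

```bash
python3 go.py 5 -50 83
```

```text
t 12.4 box mm [ 16.48 -50.04  80.53] F [ 1.24 -1.15  9.36] Fbox 1.51 -0.75 open 0.0002 rpy [ 3.14  -0.     1.284] yaw err 0.0003 q [-0.23  0.51  1.81 -0.    0.82  0.06]
tool shift mm [  0.  -11.5  -2.5]
```

Now roll 12 mm more, lift, and look.

Call:
{"name": "arm_command", "arguments": {
  "steps": [
    [0,-2,-0.2,0,0,0,1],
    [0,-2,0,0,0,0,1],
    [0,-2,0,0,0,0,1],
    [0,-2,0,0,0,0,1],
    [0,-2,0,0,0,0,1],
    [0,-2,0,0,0,0,1],
    [0,0,0,0,0,0,1]
  ]
}}

```text
clock: 13.1
ee_pos: [0.5156, -0.07, 0.0807]
tool_rot: [3.14, -0.0, 1.284]
contact_force: [0.9, -0.4, 8.6]
opening: 0.0003
```

```bash
python3 go.py -45 -45 105
```

```text
t 13.1 box mm [  4.33 -50.04  80.74] F [ 0.92 -0.42  8.63] Fbox 1.0 -0.14 open 0.0003 rpy [ 3.14  -0.     1.284] yaw err 0.0003 q [-0.22  0.49  1.84 -0.    0.81  0.06]
tool shift mm [  5.1 -49.3 -24.3]
```

Call:
{"name": "arm_command", "arguments": {
  "steps": [
    [0,0,-20,0,0,0,1],
    [-30,-12,-10,0,0,0,1],
    [-30,-12,0,0,0,0,1],
    [-30,-12,0,0,0,0,1],
    [-30,-13,0,0,0,0,1],
    [0,0,0,0,0,0,1],
    [0,0,0,0,0,0,1]
  ]
}}

```text
clock: 13.8
ee_pos: [0.4337, -0.1711, 0.1099]
tool_rot: [-3.14, -0.0, 1.282]
contact_force: [-0.4, -0.0, -0.5]
opening: 0.0007
```

```bash
python3 look.py 3; python3 go.py -45 -45 105
```

```text
323 167
346 174
371 181
t 13.85 box mm [ -45.17 -169.71  109.91] F [-0.01  0.3  -0.59] Fbox -0.09 0.28 open 0.0007 rpy [-3.141 -0.     1.283] yaw err -0.0001 q [-0.47  0.36  1.96  0.    0.82 -0.19]
tool shift mm [124.7   0.2   4.9]
```

View pics/w3.png

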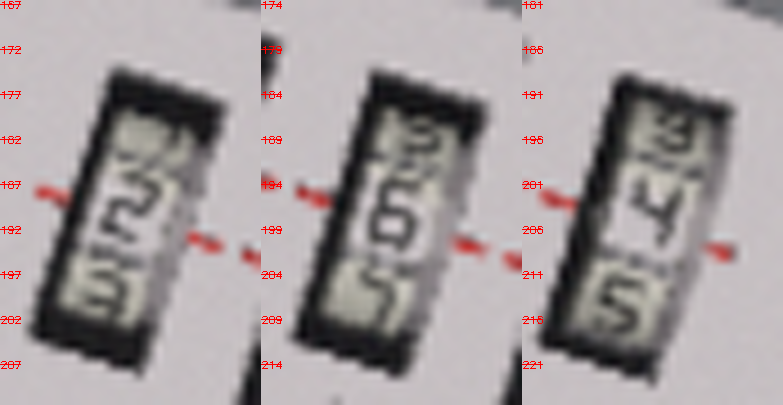

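Run:
```python
from h import *
f=np.load("top3.npz")
for n,num,u,v,za in[("L",2,337.4,189.8,.043),("L",3,334.3,199,.043),("M",5,363.7,188.8,.045),("M",6,360.6,197.9,.045),("M",7,359,206.9,.045),("R",3,388.2,195.4,.0525),("R",4,385.2,204.7,.0525),("R",5,381.4,214.7,.0525)]:
    a=wheelang(f,u,v,za);print(n,num,a.round(3),(num*np.pi/4+a).round(3))
# ink centroid of the middle digit, in a band of angles
g=cv2.cvtColor(f["img"],cv2.COLOR_RGB2GRAY)
for n,y,za in(("L",.05,.043),("M",0,.045),("R",-.05,.0525)):
    al=np.arange(-.42,.42,.02);S=np.array([[cv2.getRectSubPix(g,(1,1),tuple(map(float,proj(f,b2w(.01+.03*np.sin(a),y+w,za+.03*np.cos(a))))))[0,0] for w in np.linspace(-.006,.006,17)] for a in al]).astype(float)
    ink=np.clip(np.percentile(S,70)-15-S,0,None)*(abs(al)<.36)[:,None];r=ink.sum(1)
    nz=al[r>.25*r.max()];print(n,"ink mean",round((al*r).sum()/r.sum(),3),"extent",nz.min(),nz.max(),"mid",nz[[0,-1]].mean())
```

```text
L 2 -0.008 1.563
L 3 -0.688 1.668
M 5 0.689 4.616
M 6 -0.069 4.643
M 7 -0.705 4.793
R 3 0.725 3.081
R 4 -0.052 3.09
R 5 -0.807 3.12
L ink mean 0.013 extent -0.35999999999999993 0.3400000000000007 mid -0.00999999999999962
M ink mean -0.015 extent -0.25999999999999984 0.3400000000000007 mid 0.040000000000000424
R ink mean 0.037 extent -0.0999999999999997 0.3400000000000007 mid 0.1200000000000005
```

Call:
{"name": "arm_command", "arguments": {
  "steps": [
    [30,0,0,0,0,0,1],
    [30,0,0,0,0,0,1],
    [30,0,10,0,0,0,1],
    [30,-1,10,0,0,0,1],
    [0,0,10,0,0,0,1],
    [0,0,10,0,0,0,1],
    [0,0,0,0,0,0,1],
    [0,0,0,0,0,0,1]
  ]
}}

```text
clock: 14.65
ee_pos: [0.4672, -0.0563, 0.07]
tool_rot: [-3.141, 0.0, 1.283]
contact_force: [-0.4, -0.1, -0.0]
opening: 0.0001
```

```bash
python3 go.py -46 -30 68
python3 - <<'E'
from h import *
from plant import ctrl
f=ctrl.grab_frame("side");cv2.imwrite("pics/s4.png",cv2.resize(f["img"][170:290,260:380,::-1],None,fx=5,fy=5))
E
```

```text
t 14.65 box mm [-45.96 -50.56  70.01] F [-0.44 -0.07 -0.02] Fbox -0.41 -0.19 open 0.0001 rpy [-3.141  0.     1.283] yaw err -0.0004 q [-0.22  0.44  1.97 -0.    0.73  0.07]
tool shift mm [20.6 -0.1  2. ]
```

View pics/s4.png

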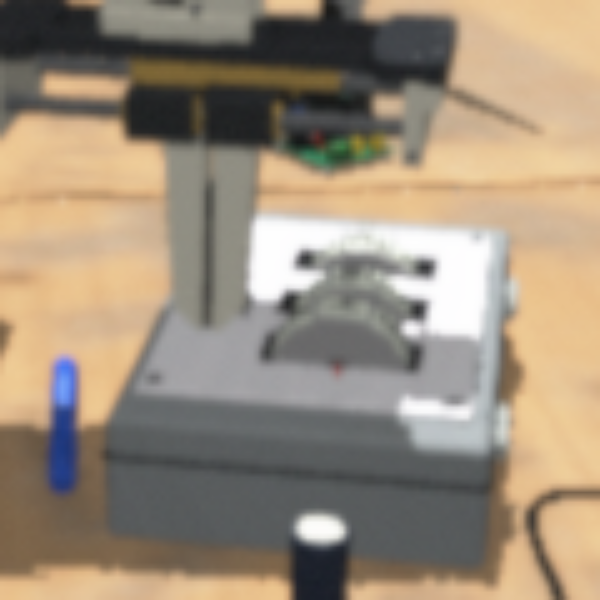

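Call:
{"name": "arm_command", "arguments": {
  "steps": [
    [8,0,1,0,0,0,1],
    [8,0,0,0,0,0,1],
    [0,0,0,0,0,0,1],
    [0,0,0,0,0,0,1]
  ]
}}

```text
clock: 15.1
ee_pos: [0.472, -0.0402, 0.0692]
tool_rot: [3.141, 0.0, 1.284]
contact_force: [0.6, -0.6, 0.4]
opening: 0.0005
```

Call:
{"name": "arm_command", "arguments": {
  "steps": [
    [2,0,0,0,0,0,1],
    [1,0,0,0,0,0,1],
    [0,0,0,0,0,0,1]
  ]
}}

```text
clock: 15.4
ee_pos: [0.4727, -0.0375, 0.0691]
tool_rot: [3.142, -0.0, 1.284]
contact_force: [0.9, 0.1, -0.1]
opening: 0.0004
```

Call:
{"name": "arm_command", "arguments": {
  "steps": [
    [1,0,0,0,0,0,1],
    [1,0,0,0,0,0,1],
    [0,0,0,0,0,0,1]
  ]
}}

```text
clock: 15.7
ee_pos: [0.4733, -0.0356, 0.0691]
tool_rot: [3.142, 0.0, 1.284]
contact_force: [-0.3, -0.1, -0.5]
opening: 0.0003
```

Call:
{"name": "arm_command", "arguments": {
  "steps": [
    [1,0,0,0,0,0,1],
    [1,0,0,0,0,0,1],
    [0,0,0,0,0,0,1]
  ]
}}

```text
clock: 16.0
ee_pos: [0.4739, -0.0336, 0.0691]
tool_rot: [3.142, 0.0, 1.284]
contact_force: [-0.4, -0.5, 0.0]
opening: 0.0001
```

```bash
python3 go.py -46 -30 68
```

```text
t 16.0 box mm [-45.98 -26.98  69.12] F [-0.43 -0.5   0.04] Fbox -0.27 -0.6 open 0.0001 rpy [3.142 0.    1.284] yaw err 0.0004 q [-0.17  0.44  1.96 -0.    0.74  0.12]
tool shift mm [-3.  -0.   1.1]
```

Call:
{"name": "arm_command", "arguments": {
  "steps": [
    [1,0,0,0,0,0,1],
    [1,0,0,0,0,0,1],
    [0,0,0,0,0,0,1]
  ]
}}

```text
clock: 16.3
ee_pos: [0.4744, -0.0317, 0.0691]
tool_rot: [3.142, 0.0, 1.284]
contact_force: [-0.2, -0.4, 0.2]
opening: 0.0008
```

Call:
{"name": "arm_command", "arguments": {
  "steps": [
    [1,0,0,0,0,0,1],
    [0,0,0,0,0,0,1]
  ]
}}

```text
clock: 16.5
ee_pos: [0.4747, -0.0308, 0.0691]
tool_rot: [3.142, -0.0, 1.284]
contact_force: [0.5, 0.1, -1.1]
opening: 0.0001
```

Call:
{"name": "arm_command", "arguments": {
  "steps": [
    [1,0,0,0,0,0,1],
    [0,0,0,0,0,0,1]
  ]
}}

```text
clock: 16.7
ee_pos: [0.475, -0.0298, 0.0691]
tool_rot: [3.142, -0.0, 1.284]
contact_force: [0.1, -0.7, 1.2]
opening: 0.0004
```

Call:
{"name": "arm_command", "arguments": {
  "steps": [
    [1,0,0,0,0,0,1],
    [0,0,0,0,0,0,1]
  ]
}}

```text
clock: 16.9
ee_pos: [0.4753, -0.0288, 0.0691]
tool_rot: [3.142, -0.0, 1.284]
contact_force: [0.3, -1.1, -0.5]
opening: 0.0004
```

```bash
python3 go.py -46 -30 68
```

```text
t 16.9 box mm [-45.99 -21.96  69.1 ] F [ 0.3  -1.12 -0.49] Fbox 0.6 -0.99 open 0.0004 rpy [ 3.142 -0.     1.284] yaw err 0.0003 q [-0.16  0.45  1.96  0.    0.74  0.13]
tool shift mm [-8.  -0.   1.1]
```

Call:
{"name": "arm_command", "arguments": {
  "steps": [
    [1,0,0,0,0,0,1],
    [0,0,0,0,0,0,1]
  ]
}}

```text
clock: 17.1
ee_pos: [0.4756, -0.0279, 0.0691]
tool_rot: [-3.142, -0.0, 1.284]
contact_force: [-0.6, 0.0, 0.3]
opening: 0.0005
```

Call:
{"name": "arm_command", "arguments": {
  "steps": [
    [1,0,0,0,0,0,1],
    [0,0,0,0,0,0,1]
  ]
}}

```text
clock: 17.3
ee_pos: [0.4759, -0.0269, 0.0691]
tool_rot: [3.142, -0.0, 1.284]
contact_force: [0.4, -0.7, 0.2]
opening: 0.0007
```

Call:
{"name": "arm_command", "arguments": {
  "steps": [
    [1,0,0,0,0,0,1],
    [0,0,0,0,0,0,1]
  ]
}}

```text
clock: 17.5
ee_pos: [0.4761, -0.026, 0.0691]
tool_rot: [3.142, -0.0, 1.284]
contact_force: [0.3, -1.3, -0.8]
opening: 0.0004
```

Call:
{"name": "arm_command", "arguments": {
  "steps": [
    [1,0,0,0,0,0,1],
    [0,0,0,0,0,0,1]
  ]
}}

```text
clock: 17.7
ee_pos: [0.4764, -0.025, 0.0691]
tool_rot: [3.142, -0.0, 1.284]
contact_force: [-1.5, -0.6, -0.1]
opening: 0.0006
```

```bash
python3 go.py -46 -30 68
```

```text
t 17.7 box mm [-45.99 -17.97  69.09] F [-1.46 -0.58 -0.06] Fbox -1.23 -0.97 open 0.0006 rpy [ 3.142 -0.     1.284] yaw err 0.0003 q [-0.15  0.45  1.96  0.    0.74  0.14]
tool shift mm [-12.   -0.    1.1]
```

Call:
{"name": "arm_command", "arguments": {
  "steps": [
    [1,0,0,0,0,0,1],
    [0,0,0,0,0,0,1]
  ]
}}

```text
clock: 17.9
ee_pos: [0.4767, -0.0241, 0.0691]
tool_rot: [3.142, -0.0, 1.284]
contact_force: [0.6, -0.5, 0.8]
opening: 0.0004
```

Call:
{"name": "arm_command", "arguments": {
  "steps": [
    [1,0,0,0,0,0,1],
    [0,0,0,0,0,0,1]
  ]
}}

```text
clock: 18.1
ee_pos: [0.477, -0.0231, 0.0691]
tool_rot: [3.142, -0.0, 1.284]
contact_force: [0.9, 0.2, 0.1]
opening: 0.0004
```

Call:
{"name": "arm_command", "arguments": {
  "steps": [
    [1,0,0,0,0,0,1],
    [0,0,0,0,0,0,1]
  ]
}}

```text
clock: 18.3
ee_pos: [0.4773, -0.0221, 0.0691]
tool_rot: [3.142, -0.0, 1.284]
contact_force: [0.7, 0.5, 0.5]
opening: 0.0006
```

```bash
python3 go.py -46 -30 68
python3 - <<'E'
from h import *
from plant import ctrl
f=ctrl.grab_frame("side");cv2.imwrite("pics/s5.png",cv2.resize(f["img"][170:270,270:370,::-1],None,fx=6,fy=6))
f=ctrl.grab_frame("top");cv2.imwrite("pics/t5.png",cv2.resize(f["img"][145:270,270:440,::-1],None,fx=4.7,fy=4.7))
E
```

```text
t 18.3 box mm [-45.98 -14.97  69.11] F [0.66 0.49 0.51] Fbox 0.5 0.66 open 0.0006 rpy [ 3.142 -0.     1.284] yaw err 0.0003 q [-0.14  0.45  1.96  0.    0.74  0.14]
tool shift mm [-15.   -0.    1.1]
```

View pics/t5.png

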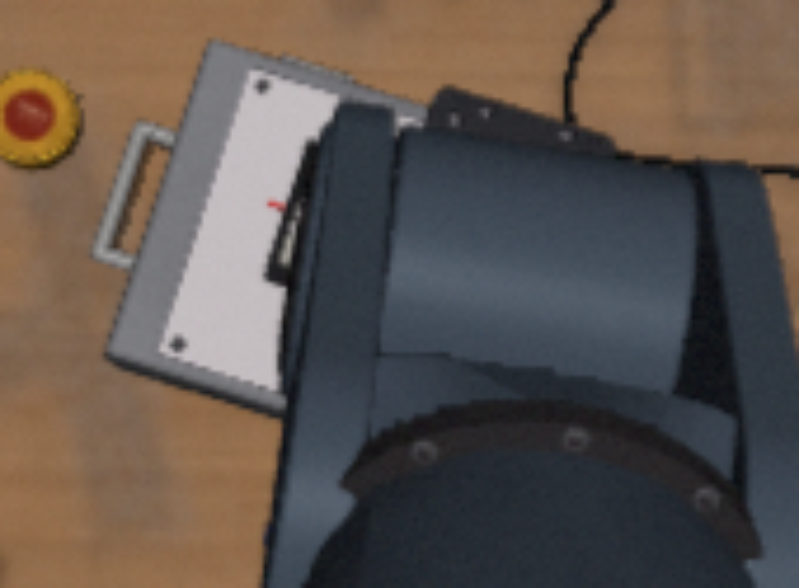

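View pics/s5.png

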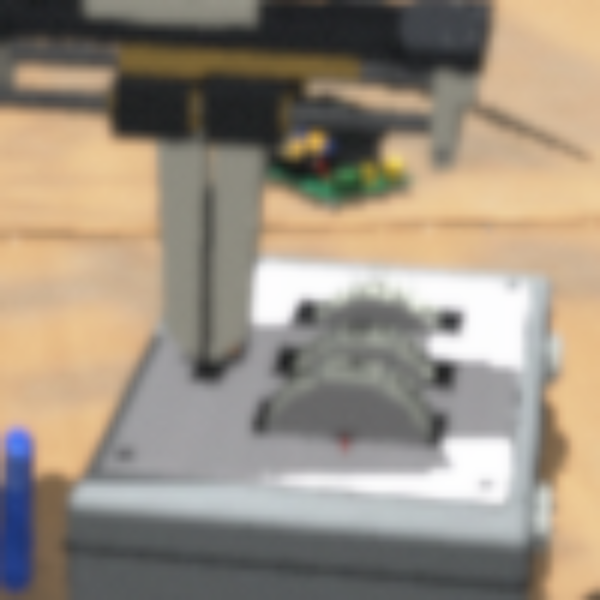

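Call:
{"name": "arm_command", "arguments": {
  "steps": [
    [1,0,0,0,0,0,1],
    [1,0,0,0,0,0,1],
    [0,0,0,0,0,0,1]
  ]
}}

```text
clock: 18.7
ee_pos: [0.4778, -0.0202, 0.0691]
tool_rot: [3.142, -0.0, 1.284]
contact_force: [0.0, -0.4, 0.3]
opening: 0.0005
```

Call:
{"name": "arm_command", "arguments": {
  "steps": [
    [1,0,0,0,0,0,1],
    [1,0,0,0,0,0,1],
    [0,0,0,0,0,0,1]
  ]
}}

```text
clock: 19.0
ee_pos: [0.4784, -0.0183, 0.0691]
tool_rot: [-3.142, -0.0, 1.284]
contact_force: [-1.0, -0.6, 0.6]
opening: 0.0006
```

Call:
{"name": "arm_command", "arguments": {
  "steps": [
    [1,0,0,0,0,0,1],
    [0,0,0,0,0,0,1]
  ]
}}

```text
clock: 19.2
ee_pos: [0.4787, -0.0173, 0.0691]
tool_rot: [3.142, -0.0, 1.284]
contact_force: [-0.4, -0.2, 0.5]
opening: 0.0007
```

Call:
{"name": "arm_command", "arguments": {
  "steps": [
    [1,0,0,0,0,0,1],
    [0,0,0,0,0,0,1]
  ]
}}

```text
clock: 19.4
ee_pos: [0.479, -0.0164, 0.0691]
tool_rot: [3.142, -0.0, 1.284]
contact_force: [0.2, -0.5, -0.1]
opening: 0.0007
```

Call:
{"name": "arm_command", "arguments": {
  "steps": [
    [1,0,0,0,0,0,1],
    [0,0,0,0,0,0,1]
  ]
}}

```text
clock: 19.6
ee_pos: [0.4792, -0.0154, 0.0691]
tool_rot: [-3.142, -0.0, 1.284]
contact_force: [-0.5, -0.5, -0.1]
opening: 0.0005
```

```bash
python3 go.py -46 -30 68
```

```text
t 19.6 box mm [-46.    -7.98  69.09] F [-0.46 -0.55 -0.12] Fbox -0.29 -0.66 open 0.0005 rpy [-3.142 -0.     1.284] yaw err 0.0003 q [-0.13  0.45  1.95  0.    0.74  0.16]
tool shift mm [-22.   -0.    1.1]
```

Call:
{"name": "arm_command", "arguments": {
  "steps": [
    [1,0,0,0,0,0,1],
    [0,0,0,0,0,0,1]
  ]
}}

```text
clock: 19.8
ee_pos: [0.4796, -0.0145, 0.0691]
tool_rot: [3.141, -0.0, 1.284]
contact_force: [-0.9, -0.3, 0.1]
opening: 0.0004
```

Call:
{"name": "arm_command", "arguments": {
  "steps": [
    [1,0,0,0,0,0,1],
    [0,0,0,0,0,0,1]
  ]
}}

```text
clock: 20.0
ee_pos: [0.4796, -0.0143, 0.0691]
tool_rot: [-3.141, 0.001, 1.284]
contact_force: [-2.3, -9.3, 1.8]
opening: 0.0006
```

Call:
{"name": "arm_command", "arguments": {
  "steps": [
    [0.7,0,0,0,0,0,1],
    [0,0,0,0,0,0,1]
  ]
}}

```text
clock: 20.2
ee_pos: [0.4796, -0.0142, 0.0691]
tool_rot: [-3.141, 0.002, 1.285]
contact_force: [-3.8, -14.5, 2.1]
opening: 0.0002
```

Call:
{"name": "arm_command", "arguments": {
  "steps": [
    [0.7,0,0,0,0,0,1],
    [0,0,0,0,0,0,1]
  ]
}}

```text
clock: 20.4
ee_pos: [0.4796, -0.0141, 0.0692]
tool_rot: [-3.141, 0.003, 1.285]
contact_force: [-4.3, -19.9, 4.0]
opening: 0.0005
```

```bash
python3 go.py -46 -30 68
python3 - <<'E'
from h import *
from plant import ctrl
f=ctrl.grab_frame("side");cv2.imwrite("pics/s6.png",cv2.resize(f["img"][170:270,270:370,::-1],None,fx=6,fy=6))
E
```

```text
t 20.4 box mm [-45.98  -6.6   69.16] F [ -4.29 -19.95   3.98] Fbox 1.54 -20.35 open 0.0005 rpy [-3.141e+00  3.000e-03  1.285e+00] yaw err 0.0014 q [-0.12  0.45  1.95 -0.    0.74  0.16]
tool shift mm [-23.4  -0.    1.2]
```

View pics/s6.png

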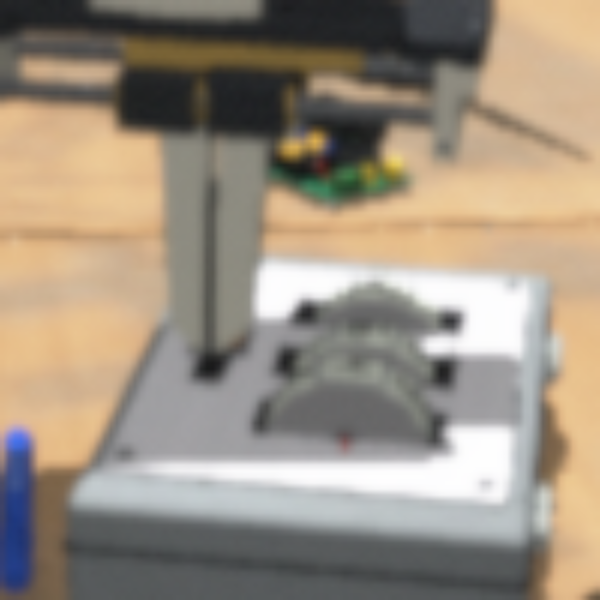

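Call:
{"name": "arm_command", "arguments": {
  "steps": [
    [-2,0,0,0,0,0,1],
    [-8,0,0,0,0,0,1],
    [-10,0,-15,0,0,0,1],
    [-10,0,-25,0,0,0,1],
    [-40,0,-5,0,0,0,1],
    [-40,0,0,0,0,0,1],
    [-40,0,0,0,0,0,1],
    [0,0,0,0,0,0,1],
    [0,0,0,0,0,0,1],
    [0,0,0,0,0,0,1]
  ]
}}

```text
clock: 21.45
ee_pos: [0.4378, -0.1554, 0.114]
tool_rot: [-3.141, -0.0, 1.284]
contact_force: [-0.2, 0.8, 0.2]
opening: 0.0004
```

```bash
python3 look.py 7; python3 go.py
python3 - <<'E'
from h import *
f=np.load("top7.npz");im=f["img"][:,:,::-1]
cv2.imwrite("pics/t7.png",cv2.resize(im[145:270,270:440],None,fx=4.7,fy=4.7,interpolation=cv2.INTER_CUBIC))
for n in("0","7"):
    f=np.load(f"top{n}.npz");hsv=cv2.cvtColor(f["img"],cv2.COLOR_RGB2HSV);k=cv2.inRange(hsv,(3,130,90),(20,255,255));k[:205]=0;k[240:]=0;k[:,:330]=0;k[:,375:]=0
    v,u=np.nonzero(k);print(n,len(u),u.mean(),v.mean(),(w2b(plane(f,u.mean(),v.mean(),.083))*1e3).round(1))
E
```

```text
323 167
346 174
371 181
t 21.5 box mm [ -46.04 -153.78  114.03] F [ 0.25 -0.81  0.33] Fbox 0.47 -0.7 open 0.0005 rpy [-3.141 -0.     1.285] yaw err 0.0014 q [-0.44  0.35  1.96  0.    0.83 -0.16]
0 63 357.46031746031747 224.61904761904762 [-46.6  -9.4  83. ]
7 68 348.11764705882354 221.48529411764707 [-46.3  10.1  83. ]
```

View pics/t7.png

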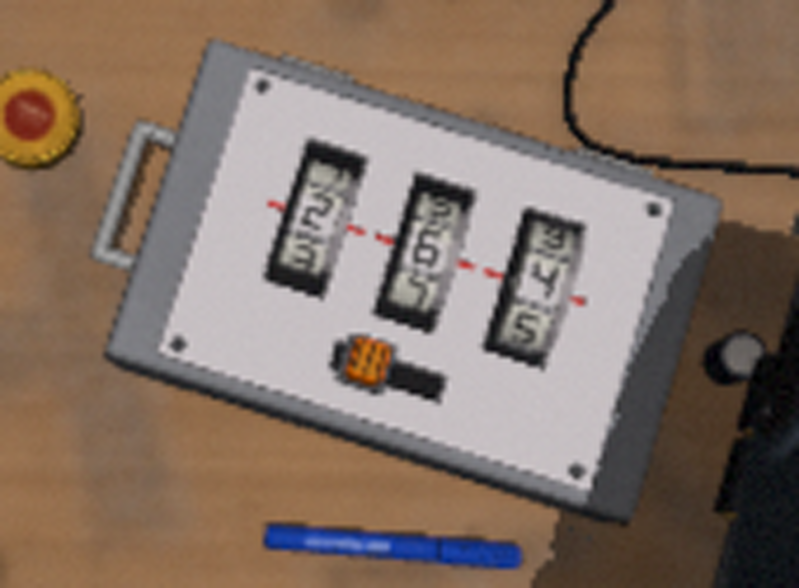

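View pics/w7.png

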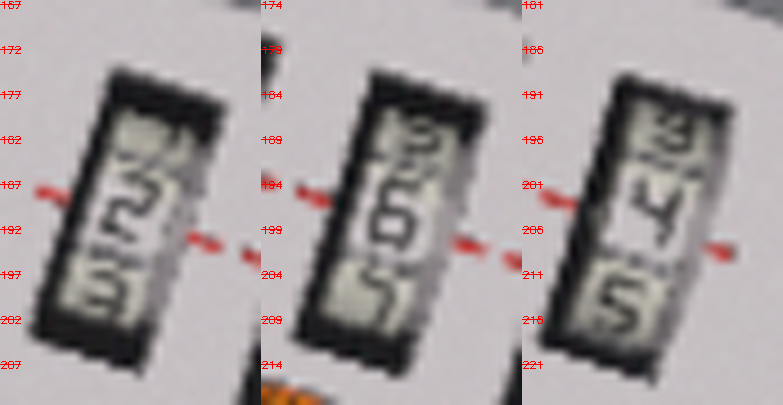

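The orange tab moved from crop pixel (413,375) to (369,360), a travel of about 19.5 mm. The wheels read 2-6-4 between the red marks, and the tin, can and pen look unmoved. The arm is clear, so I'm handing the job in.

```bash
python3 -c "
from plant import ctrl
print(ctrl.job_done())"
```

```text
the job is handed in; nothing more can be done
None
```

The lock reads 2 - 6 - 4 with the bolt slid over to its end stop, and I handed the job in at about 21.5 s of the 61 s.

- **Wheels:** I found the tops by touch, left at about 73 mm and right at about 82 mm. I rolled each in two strokes at about 5 to 9 N; the highest reading was 9.4 N. The middle wheel was not touched. The last measurement, taken just before the bolt push, gave these values:

| Wheel | From its centre digit (rad) | From neighbouring digits (rad) | Target (rad) |
|---|---|---|---|
| Left | 1.56 | 1.67 | 1.571 |
| Middle | 4.64 | 4.62 to 4.79 | 4.712 |
| Right | 3.09 | 3.08 to 3.12 | 3.142 |

   - The two readings of each wheel disagree by up to about 0.15 rad because the digits are blurry. A cruder ink-centroid check was unreliable for the right wheel, so I did not use it.
   - After the push I only looked at the wheels again; they read the same.

- **Bolt:** It slid with almost no force until it stopped hard. I pushed up to about 20 N against the stop, under the 25 N limit. The camera shows the tab moved 19.5 mm, where more than 18 mm is needed.
- **Surroundings:** The final picture shows the tin, the capacitor can and the marker unmoved, judged by eye rather than measured. The arm is clear of everything.

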